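# Pin the forked gate of a strap-punching jig to its eye plate

## Robot

A 6-joint arm with a two-finger parallel gripper is mounted at the origin on the work surface. World frame = base frame: x ahead of the robot, y to its left, z up, the work surface at z = 0. Lengths are in m, angles in rad, forces in N, time in s.
With the tool pointing down it reaches from about 0.3 to 0.775 m from the base axis. Payload 14.6 kg.
Tool frame: the origin (TCP) lies at the very end of the fingers, on their centre line; the grasp point (between the pads) lies 19 mm behind it; z points along the fingers, y is the line along which they close (so a half turn about z gives the same grasp; the last joint's range is limited). The gripper opens to 94 mm and grips with 3 to 60 N. Pads are 16 mm wide; open, the fingers measure 119 mm over their backs; the gripper's body (75 mm by 177 mm) begins 78 mm behind the grasp point.
Start: joints at [-1.289, 0.3, 1.521, -0, 1.321, -0.067], TCP at [0.188, -0.517, 0.205] pointing down, gripper open.
Joint ranges: [-3.03, 3.03], [-0.79, 2.21], [0.23, 2.52], [-1.04, 4.18], [0, 3.07], [-2.55, 2.55]. Speed limits (rad/s): [2.22, 2.22, 2.57, 3.14, 3.14, 3.14].

## Interface

Orientations are given as [roll, pitch, yaw] about the fixed x, y, z axes, in that order (R = Rz(yaw) Ry(pitch) Rx(roll)).
In Python, from station import ctrl gives the robot as it stands.
- The arm moves only by the tool move_arm, never from a script. Its argument "increments" is a list of rows, each a list of 7 numbers: the opening, from 0 (shut) to 1 (fully open), then the shift along the tool's x, y, z in units of 50 mm (1.0 is 50 mm), then the turn, a rotation vector about the tool's x, y, z in rad. In form: [[claw, tx, ty, tz, rx, ry, rz], ...]. A call has 1 to 20 rows; each row shifts and turns the commanded pose from where the row before left it, along the tool's axes as they then stand; what a row does not reach is not made up. A row lasts 1/10 s, in which the tool goes at most 50 mm and 8.59 degrees, less where a joint would pass 70% of its speed; a pose out of reach is approached as far as the arm can. A call is refused whole if a number of a shift passes 1 or a number of a turn 0.15, either way. A call with a gripper value outside its range is refused whole. The fingers move at their own pace and stop on an object; "force" is the grip in N (left out, the last holds). Time passes only in rows, so rows that do not move let the fingers close. It gives the time, the measured TCP pose, the force, the opening and the grip force at its end, in the units of the state.
- ctrl.get_obs(): the state, without advancing time (a new reading comes with each control period).
- ctrl.camera(name): name is "scene" or "side" or "wrist"; returns a dict with "color" (420x560x3 uint8, blue, green, red), "K" (3x3 intrinsics, pixels), "pose" (4x4, takes a point from camera to world coordinates); the wrist camera has in their place "tool_from_camera" (4x4, takes a point from camera to tool coordinates, whose origin is the TCP and whose axes are the flange's). Camera axes: x right, y down, z forward; pixel columns grow to the right and rows downward; lengths in m; the calibration is good to about 2 mm. A picture is of the moment at which its call begins: read the wrist's pose just before it. There is no depth.
- ctrl.hand_in(): hands the job in; it is judged then, once.
Trained networks look in a picture, given as the dict that the camera call returned (one of the last four; its "shot" number tells which), for a name from the list of things; names that differ only in an ending like _2 or _b are one class to them, and where a whole thing is asked for, a point or a joint stands for the part that bears it (a point fixed in the world has none). Each returns a list of dicts, best first, with "conf" (0 to 1); they miss things now and then, are a little off and sometimes report something else, mostly with a low value. They report only what shows in the picture. A call takes as long as a camera call.
- ctrl.cut_out(name, picture): "mask" (420x560 bool, what is visible of it) and "centre" ([row, column] in pixels, amid what is visible of it).
The state is a dict: "time_s": time; "qpos": joint angles; "joint_vel": joint speeds; "tau": joint torques, N m; "ee_pos": TCP position; "eef_rot": TCP orientation; "force": force on the tool from outside, world axes, zero at the start; "moment": the same for the moment, N m; "grip_width": finger opening in m; "grip_force": force on a finger pad.
Only numpy, scipy, OpenCV 4.12 (cv2) and the standard library are available. Lean on these libraries where they do the work, as an engineer would, in place of code of your own. Each camera call takes 0.05 s, during which the arm holds its last target. There are 200 camera calls.

## Task

Swing the jig's gate (the swinging arm) round by its black knob until its forked end straddles the eye plate, then lock it with the long flat-gripped steel pin from the wooden rack: down through the upper ear, the eye and the lower ear, pressed past the spring catch until its collar sits flush on the fork, and let go. The eye plate floats sideways, so feel for the eye gently (a push of 20 N is plenty; never ram the pin); leave the other two pins, the jar, the hammer, the wrench and the wooden offcut where they are.

Things in the scene. Friction and masses are not known exactly. Their poses are not given: they have to be found in the camera images.
- jig: Fixed grey base plate 140 (x) x 360 (y) x 12 mm lying on the table; origin at table level, z up. The gate's upright pivot axis is at jig x = 0, y = -120 mm. A dark anchor block, 61 mm high, stands across it at y = 133 to 167 mm and carries the eye plate.
- eye_mid (a point): Mid-track place of the eye, at jig x = 0, y = 99.6 mm, 49 mm above the table (the eye plate's top). Steel plate 8 mm thick, 72 mm wide, reaching from the anchor block to jig y = 82 mm, with a 12 mm bore (the eye) mid-width. It floats along jig x: the eye stands anywhere within 18 mm either side of this point, not measured; stiff, about 3 N sideways moves it.
- gate (a joint): Angle of the gate (a 24 x 30 mm bar on edge, forked at its far end) about its upright pivot, rad. 0: it points along jig +y, its bore over the mid-track place of the eye; positive: swung counter-clockwise seen from above (towards jig -x). Travel -0.25 to 1.15, starts at 0.45 to 0.95. Stays where left (friction about 0.25 N m). The fork passes freely over the eye plate.
- bore (a point): Centre of the upper ear's bore on its upper face, 60 mm above the table, 220 mm from the pivot axis; z up. Fork: two level steel ears 38 x 44 x 8 mm, at 52 to 60 and 30 to 38 mm height, with coaxial 12 mm bores. A spring ball (4 to 6 N) stands 2 mm into the lower bore: the pin stops on it and must be pushed past, with 5 to 15 N down.
- knob (a point): Centre of the top of the upright round black knob on the gate, 103 mm above the table, 110 mm from the pivot axis. The knob is 24 mm in diameter and 38 mm tall (65 to 103 mm) on a thin 10 mm neck; the gate bar's top face below it is 60 mm above the table.
- pin: The pin to use, 80 g, plain steel, standing in one of the three holes of the rack. Origin at the centre of the underside of its collar; z up along the pin. Smooth oiled shank below: 10 mm diameter, 40 mm long, last 2.5 mm tapering to 8.2 mm. Collar 20 mm diameter, 5 mm thick. Above it a flat upright grip blade 22 mm (x) by 10 mm (y) from z = 5 to 39 mm: pinch it across its y. It is the only one of the three with a flat blade, and the tallest.
- rack: Fixed wooden block 150 (x) x 52 (y) x 50 mm high, origin under its centre, with three 12.4 mm through holes in a row along x at -48, 0 and +48 mm. A pin hangs in each, collar resting on its top face.
- ballpin: Another pin in the rack, with a 22 mm ball head and a 26 mm shank: too short, leave it. Origin under its 20 mm collar.
- discpin: Another pin in the rack, with a 28 mm flat disc head and a 20 mm shank: too short, leave it. Origin under its 20 mm collar.
- glue: Jar 60 mm diameter, 110 mm tall, bystander. Origin under its centre.
- mallet: Hammer lying on the table, 260 mm long, bystander; origin near mid-handle, on its underside.
- wrench: Wrench lying on the table, about 180 mm long, bystander; origin near its middle, on its underside.
- offcut: Wooden offcut 100 x 50 x 30 mm, bystander. Origin under its centre.

How it is judged:
By the outcome, as a careful person would: the job done as asked, in the order asked, and still so for the second after the job is handed in, with the robot touching nothing.
It also fails if it takes over 72 s, if anything falls off the work surface, if the arm or the gripper's body presses on something with over 40 N, if the wrist force passes 120 N, or if a joint passes its speed limit or range.

## Working session

There is one attempt and no reset: what is moved stays moved. The work goes in short steps, Python scripts to look and compute and a tool call to move; the robot and the scene stay as the last step left them, time stands still between calls to the robot, and variables do not carry over. Pictures are saved under pics/ and viewed, at most 10 in all, crops included, and the job is handed in when it is done.

Besides the shell and the picture viewer there is one more tool, called after "Emit:" by a JSON object that holds its "api" and its "payload". move_arm: Moves the arm, as the interface text tells. Its arguments: {"type":"object","properties":{"increments":{"type":"array","items":{"type":"array","items":{"type":"number"}}},"force":{"type":"number"}},"required":["increments"]}

```bash
ls; mkdir -p pics; cat > h.py <<'E'
import numpy as np, cv2
from station import ctrl
from scipy.spatial.transform import Rotation as R
def ray(p,px,T=None):
    T=p["pose"] if T is None else T
    d=T[:3,:3]@np.linalg.inv(p["K"])@np.array([px[0],px[1],1.]); return T[:3,3],d
def at(p,px,z,T=None):
    o,d=ray(p,px,T); return o+d*(z-o[2])/d[2]
def proj(p,X,T=None):
    T=p["pose"] if T is None else T
    c=T[:3,:3].T@(np.asarray(X)-T[:3,3]); u=p["K"]@c; return u[:2]/u[2]
def wristT(o,p):
    T=np.eye(4);T[:3,:3]=R.from_euler('xyz',o["eef_rot"]).as_matrix();T[:3,3]=o["ee_pos"]; return T@p["tool_from_camera"]
E
python3 - <<'E'
from h import *
o=ctrl.get_obs(); print(o)
ims=[]
for n in ["scene","side"]:
    p=ctrl.camera(n); cv2.imwrite(f"pics/{n}0.png",p["color"])
    print(n,p["pose"].round(3).tolist(),p["K"].round(1).tolist())
    for t in ["jig","gate","knob","pin","rack","ballpin","discpin","glue","mallet","wrench","offcut"]:
        for r in ctrl.cut_out(t,p)[:2]:
            c=r["centre"]; print(t,round(r["conf"],2),np.round(c,1),int(r["mask"].sum()),at(p,c[::-1],0.05).round(3))
E
```

```text
pics
{'time_s': 0.0, 'qpos': array([-1.28861436e+00,  3.00451298e-01,  1.52161213e+00, -5.55488651e-05,
        1.32073548e+00, -6.66261881e-02]), 'joint_vel': array([ 3.98397083e-04,  5.70277796e-05, -3.95747178e-04,  5.86972620e-04,
       -1.34384012e-04,  3.47146598e-06]), 'tau': array([ 8.76952035e-04, -5.31806231e+01, -3.52738667e+01,  7.08495034e-02,
        2.44282099e-02, -1.36215681e-04]), 'ee_pos': array([ 0.18786793, -0.51661457,  0.20488407]), 'eef_rot': array([-3.14038549e+00, -2.66236301e-05,  3.48821917e-01]), 'force': array([-0.94972704, -0.00651087, -0.32317055]), 'moment': array([-0.03247125,  0.00546198, -0.01829306]), 'grip_force': 0.0, 'grip_width': 0.09394711777776209}
scene [[-0.112, 0.817, -0.566, 1.184], [0.994, 0.097, -0.058, 0.07], [0.007, -0.569, -0.823, 0.966], [0.0, 0.0, 0.0, 1.0]] [[428.9, 0.0, 281.2], [0.0, 428.9, 209.3], [0.0, 0.0, 1.0]]
jig 0.55 [218.6 274.7] 7386 [ 0.585 -0.008  0.05 ]
jig 0.32 [300.8 234. ] 547 [ 0.817 -0.073  0.05 ]
gate 0.84 [195.7 259.4] 1414 [ 0.518 -0.057  0.05 ]
knob 0.96 [197.9 260.1] 1508 [ 0.524 -0.054  0.05 ]
pin 0.61 [2
[... 431 characters left out ...]
 0.309 0.05 ]
side [[0.985, -0.107, 0.138, 0.353], [-0.174, -0.685, 0.708, -1.091], [0.019, -0.721, -0.693, 1.192], [0.0, 0.0, 0.0, 1.0]] [[537.3, 0.0, 280.3], [0.0, 537.3, 208.4], [0.0, 0.0, 1.0]]
jig 0.94 [235.9 281.3] 4957 [ 0.564 -0.039  0.05 ]
gate 0.85 [240.  268.7] 1249 [ 0.526 -0.049  0.05 ]
knob 0.68 [243.5 266.5] 1324 [ 0.517 -0.061  0.05 ]
pin 0.5 [156.3 254.5] 63 [0.539 0.342 0.05 ]
rack 0.94 [167.5 244.8] 822 [0.499 0.287 0.05 ]
ballpin 0.52 [156.6 239.5] 31 [0.488 0.348 0.05 ]
glue 0.65 [163.7 328.3] 566 [0.779 0.265 0.05 ]
mallet 0.78 [339.4 300.2] 1436 [ 0.549 -0.388  0.05 ]
wrench 0.78 [254.1 368.2] 379 [ 0.795 -0.146  0.05 ]
offcut 0.85 [148.7 199.8] 421 [0.358 0.412 0.05 ]
```

```bash
python3 - <<'E'
import cv2
a=cv2.imread("pics/scene0.png")[130:330,130:480]; b=cv2.imread("pics/side0.png")[110:310,160:400]
cv2.imwrite("pics/a.png",cv2.resize(a,None,fx=2.28,fy=2.28,interpolation=3))
cv2.imwrite("pics/b.png",cv2.resize(b,None,fx=3,fy=3,interpolation=3))
E
```

```text
(no output)
```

View pics/a.png

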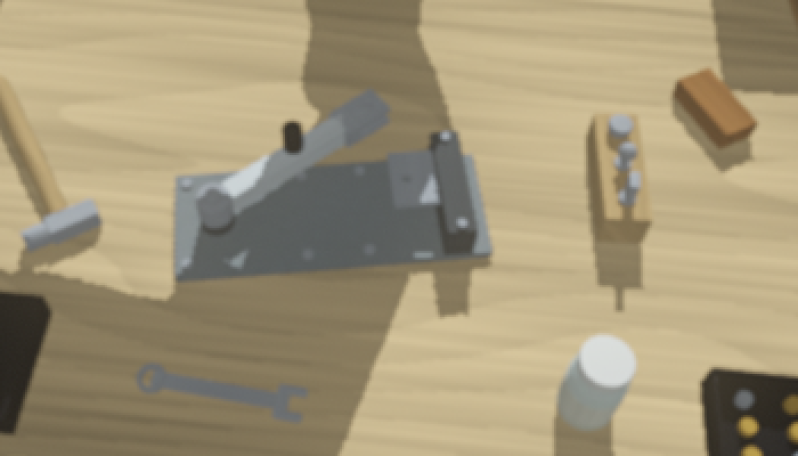

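View pics/b.png

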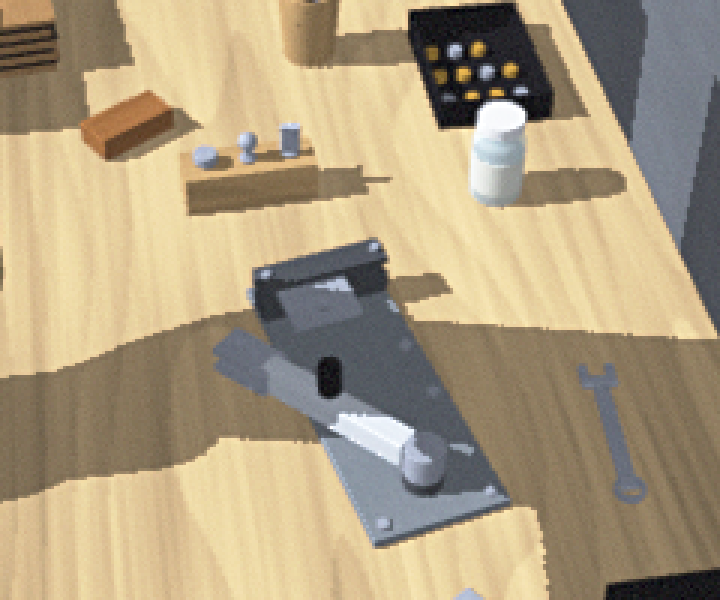

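The scene crop shows the gate swung towards the robot, with the black knob at (291,130), the eye at (406,179) and the blade pin at the near end of the rack at (630,185). The side crop agrees: knob (329,365), eye (325,310), blade (290,140).

```bash
python3 - <<'E'
from h import *
from scipy.optimize import least_squares
s=ctrl.camera("scene"); d=ctrl.camera("side")
S=lambda x,y:np.array([x/2.28+130,y/2.28+130]); D=lambda x,y:np.array([x/3+160,y/3+110])
obs=[(s,S(175,178),(-.07,-.18,.012)),(s,S(178,280),(.07,-.18,.012)),(s,S(491,254),(.07,.18,.012)),(s,S(470,155),(-.07,.18,.012)),
(d,D(375,546),(-.07,-.18,.012)),(d,D(509,500),(.07,-.18,.012))]
def W(j,q): 
    c,n=np.cos(j[2]),np.sin(j[2]); return np.array([j[0]+c*q[0]-n*q[1],j[1]+n*q[0]+c*q[1],q[2]])
f=lambda j:np.concatenate([proj(p,W(j,q))-x for p,x,q in obs])
r=least_squares(f,[.57,0,0]); j=r.x; print("jig",j,r.fun.round(1))
print("pivot",W(j,(0,-.12,.06)),"eyemid",W(j,(0,.0996,.049)))
for p,x in((s,S(406,179)),(d,D(325,310))): print("eye",at(p,x,.049))
for p,x in((s,S(291,125)),(d,D(328,361))): print("knobtop",at(p,x,.103))
for p,x in((s,S(632,178)),(d,D(290,126))): print("bladetop",at(p,x,.089))
for p,x in((s,S(621,122)),(d,D(205,153))): print("disc",at(p,x,.065))
for p,t in((s,"rack"),(d,"rack")):
    m=ctrl.cut_out(t,p)[0]["mask"].astype(np.uint8); print(cv2.minAreaRect(cv2.findNonZero(m)))
for p,x in((s,[S(593,116),S(634,115),S(651,222),S(606,222)]),(d,[D(181,155),D(312,140),D(318,163),D(186,180)])): print([at(p,q,.05).round(3).tolist() for q in x])
E
```

```text
jig [ 0.57634695 -0.01146825  0.20901316] [-1.3 -0.9 -2.8 -0.4  0.5 -0.3  0.5 -0.6 -0.4 -2.8  0.9 -1.9]
pivot [ 0.60124631 -0.12885659  0.06      ] eyemid [0.55568048 0.08596407 0.049     ]
eye [0.54292693 0.07438371 0.049     ]
eye [0.54201926 0.06106905 0.049     ]
knobtop [ 0.52253508 -0.05912473  0.103     ]
knobtop [ 0.52512613 -0.06113196  0.103     ]
bladetop [0.540501   0.32009052 0.089     ]
bladetop [0.54309864 0.31441888 0.089     ]
disc [0.44340421 0.31842554 0.065     ]
disc [0.44725689 0.31106768 0.065     ]
((400.7815856933594, 208.14334106445312), (57.719573974609375, 24.770343780517578), 83.2901611328125)
((242.6799774169922, 168.25999450683594), (20.7889404296875, 45.67910385131836), 81.8698959350586)
[[0.426, 0.29, 0.05], [0.418, 0.339, 0.05], [0.57, 0.349, 0.05], [0.576, 0.299, 0.05]]
[[0.422, 0.33, 0.05], [0.571, 0.335, 0.05], [0.571, 0.293, 0.05], [0.423, 0.286, 0.05]]
```

Emit:
{"api": "move_arm", "payload": {"increments": [[1,0.65,-0.5,-0.13,0,0,0],[1,0.65,-0.5,-0.13,0,0,0],[1,0.65,-0.5,-0.13,0,0,0],[1,0.65,-0.5,-0.13,0,0,0],[1,0.65,-0.5,-0.13,0,0,0],[1,0.65,-0.5,-0.13,0,0,0],[1,0.65,-0.5,-0.13,0,0,0],[1,0.65,-0.5,-0.13,0,0,0],[1,0.65,-0.5,-0.13,0,0,0],[1,0.65,-0.5,-0.13,0,0,0],[1,0.65,-0.5,-0.13,0,0,0],[1,0.65,-0.5,-0.13,0,0,0],[1,0.65,-0.5,-0.13,0,0,0],[1,0.65,-0.5,-0.13,0,0,0],[1,0.65,-0.5,-0.13,0,0,0],[1,0,0,0,0,0,0]]}}

```text
time_s: 3.0
ee_pos: [0.5194, 0.0054, 0.3032]
eef_rot: [-3.141, -0.001, 0.353]
force: [0.1, -0.5, -0.1]
grip_width: 0.0937
grip_force: 0.0
```

Emit:
{"api": "move_arm", "payload": {"increments": [[1,0,0,0,0,0,-0.147],[1,0,0,0,0,0,-0.147],[1,0,0,0,0,0,-0.147],[1,0,0,0,0,0,-0.147],[1,0,0,0,0,0,-0.147],[1,0,0,0,0,0,-0.147],[1,0,0,0,0,0,-0.147],[1,0,0,0,0,0,-0.147],[1,0,0,0,0,0,-0.147],[1,0,0,0,0,0,-0.147],[1,0,0,0,0,0,-0.147],[1,0,0,0,0,0,-0.147],[1,0,0,0,0,0,0]]}}

```text
time_s: 4.3
ee_pos: [0.5177, 0.0016, 0.3029]
eef_rot: [-3.141, -0.0, 2.115]
force: [0.3, -0.3, 0.2]
grip_width: 0.0938
grip_force: 0.0
```

```bash
python3 - <<'E'
from h import *
o=ctrl.get_obs(); p=ctrl.camera("wrist"); T=wristT(o,p)
np.savez("w1.npz",T=T,K=p["K"]); print(o["time_s"],o["ee_pos"],o["eef_rot"],o["qpos"]); print(p["tool_from_camera"].round(3),p["K"].round(0))
cv2.imwrite("pics/w1.png",cv2.resize(p["color"],None,fx=1.42,fy=1.42,interpolation=2))
for t in ["gate","jig","knob","pin"]:
    for r in ctrl.cut_out(t,p)[:1]: print(t,r["conf"],r["centre"])
E
```

```text
4.3 [0.51767482 0.00164664 0.30290281] [-3.14145227e+00 -1.05918107e-05  2.11483364e+00] [-6.75409030e-02  1.70279022e-01  1.45616731e+00 -7.20432495e-05
  1.51526735e+00 -6.11574210e-01]
[[-0.001 -0.969 -0.248  0.071]
 [ 1.    -0.002  0.001 -0.   ]
 [-0.001 -0.248  0.969 -0.179]
 [ 0.     0.     0.     1.   ]] [[310.   0. 282.]
 [  0. 310. 215.]
 [  0.   0.   1.]]
gate 0.74 [206.3, 261.7]
jig 0.7 [184.3, 305.4]
knob 0.74 [211.2, 257.6]
```

View pics/w1.png

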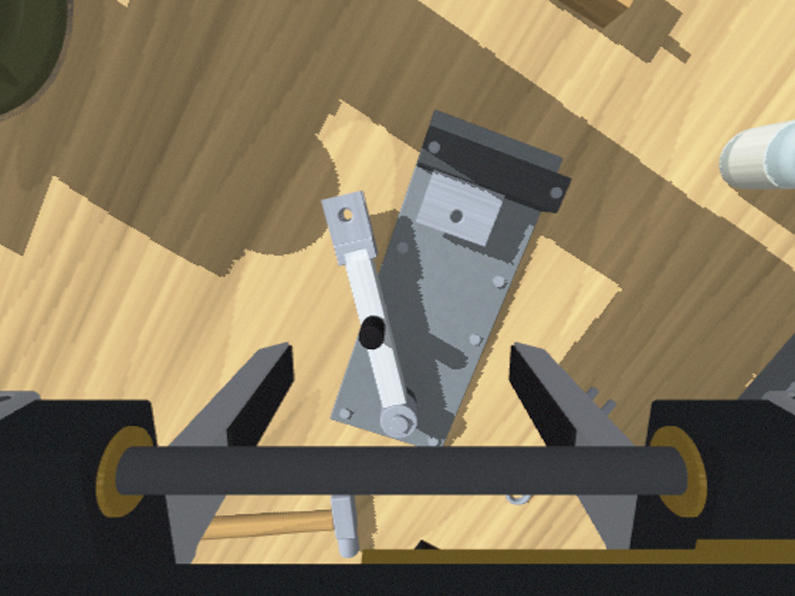

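The wrist view shows the bore at (346,214), eye at (456,216), knob at (371,330), pivot at (400,420) and the plate's corners.

```bash
python3 - <<'E'
from h import *
from scipy.optimize import least_squares
w=dict(np.load("w1.npz")); p={"K":w["K"],"pose":w["T"]}
P=lambda x,y:np.array([x,y])/1.42
corn=[((434,111),(-.07,.18)),((562,158),(.07,.18)),((331,418),(-.07,-.18))]
def W(j,q):
    c,n=np.cos(j[2]),np.sin(j[2]); return np.array([j[0]+c*q[0]-n*q[1],j[1]+n*q[0]+c*q[1],q[2]])
f=lambda j:np.concatenate([proj(p,W(j,q+(.012,)))-P(*x) for x,q in corn])
j=least_squares(f,[.57,0,.2]).x; print("jig",j,f(j).round(1))
piv=W(j,(0,-.12,.06)); print("pivot",piv)
b=at(p,P(346,214),.06); e=at(p,P(456,216),.049); k=at(p,P(370,327),.103)
for n,x in(("bore",b),("eye",e),("knob",k)):
    v=(x-piv)[:2]; a=np.arctan2(v[1],v[0]); print(n,x.round(4),np.linalg.norm(v),a,a-j[2]-np.pi/2)
q=W(j,(0,0.0996,.049)); print("mid",q,"eye off",e-q)
E
```

```text
jig [ 0.57467326 -0.01357919  0.21342026] [-0.2 -1.   0.9 -0.2 -0.8  1.8]
pivot [ 0.60008971 -0.13085666  0.06      ]
bore [0.4472 0.0192 0.06  ] 0.21418385426204692 2.3654447402178507 0.5812281525883534
eye [0.5383 0.0713 0.049 ] 0.21137258388049435 1.8676341815709305 0.08341759394143322
knob [ 0.518  -0.0522  0.103 ] 0.11362336979386753 2.3775589099542884 0.5933423223247911
mid [0.5535776  0.08376111 0.049     ] eye off [-1.53139070e-02 -1.24893057e-02 -1.38777878e-17]
```

Emit:
{"api": "move_arm", "payload": {"increments": [[1,0,0,0,0,0,-0.127],[1,0,0,0,0,0,-0.127],[1,-0.27,-0.25,0,0,0,0],[1,-0.27,-0.25,0,0,0,0],[1,-0.27,-0.25,0,0,0,0],[1,0,0,0.6,0,0,0],[1,0,0,0.6,0,0,0],[1,0,0,0.6,0,0,0],[1,0,0,0.6,0,0,0],[1,0,0,0.6,0,0,0],[1,0,0,0.6,0,0,0],[1,0,0,0.2,0,0,0],[1,0,0,0.2,0,0,0],[1,0,0,0.2,0,0,0],[1,0,0,0.2,0,0,0],[1,0,0,0.2,0,0,0],[1,0,0,0,0,0,0]]}}

```text
time_s: 6.25
ee_pos: [0.5202, -0.0529, 0.0718]
eef_rot: [-3.141, -0.001, 2.367]
force: [0.6, 0.4, 0.1]
grip_width: 0.094
grip_force: 0.0
```

Emit:
{"api": "move_arm", "payload": {"increments": [[0.2,0,0,0,0,0,0],[0.2,0,0,0,0,0,0],[0.2,0,0,0,0,0,0],[0.2,0,0,0,0,0,0],[0.2,0,0,0,0,0,0],[0.2,0,0,0,0,0,0]], "force": 8}}

```text
time_s: 6.85
ee_pos: [0.5207, -0.053, 0.073]
eef_rot: [3.142, 0.0, 2.367]
force: [0.5, -0.4, 0.1]
grip_width: 0.0493
grip_force: 0.0
```

Emit:
{"api": "move_arm", "payload": {"increments": [[0.2,0,0,0,0,0,0],[0.2,0,0,0,0,0,0],[0.2,0,0,0,0,0,0],[0.2,0,0,0,0,0,0],[0.2,0,0,0,0,0,0]]}}

```text
time_s: 7.35
ee_pos: [0.5205, -0.053, 0.0729]
eef_rot: [-3.141, -0.0, 2.367]
force: [-2.2, -0.6, 0.2]
grip_width: 0.0235
grip_force: 8.0
```

Emit:
{"api": "move_arm", "payload": {"increments": [[0.2,-0.0007,0.0548,0,0,0,0.0249],[0.2,-0.0007,0.0548,0,0,0,0.0249],[0.2,-0.0007,0.0548,0,0,0,0.0249],[0.2,-0.0007,0.0548,0,0,0,0.0249],[0.2,-0.0007,0.0548,0,0,0,0.0249],[0.2,-0.0007,0.0548,0,0,0,0.0249],[0.2,-0.0007,0.0548,0,0,0,0.0249],[0.2,-0.0007,0.0548,0,0,0,0.0249],[0.2,-0.0007,0.0548,0,0,0,0.0249],[0.2,-0.0007,0.0548,0,0,0,0.0249],[0.2,-0.0007,0.0548,0,0,0,0.0249],[0.2,-0.0007,0.0548,0,0,0,0.0249],[0.2,-0.0007,0.0548,0,0,0,0.0249],[0.2,-0.0007,0.0548,0,0,0,0.0249],[0.2,-0.0007,0.0548,0,0,0,0.0249],[0.2,-0.0007,0.0548,0,0,0,0.0249],[0.2,-0.0007,0.0548,0,0,0,0.0249],[0.2,-0.0007,0.0548,0,0,0,0.0249],[0.2,-0.0007,0.0548,0,0,0,0.0249],[0.2,0,0,0,0,0,0]]}}

```text
time_s: 9.35
ee_pos: [0.5649, -0.0256, 0.073]
eef_rot: [3.141, 0.0, 1.892]
force: [2.7, -3.6, -2.3]
grip_width: 0.0234
grip_force: 7.7
```

```bash
python3 - <<'E'
from h import *
o=ctrl.get_obs(); p=ctrl.camera("wrist"); T=wristT(o,p)
np.savez("w2.npz",T=T,K=p["K"]); print(o["time_s"],o["ee_pos"],o["eef_rot"])
c=p["color"]; cv2.imwrite("pics/w2.png",cv2.resize(c[0:210,150:430],None,fx=2.8,fy=2.8,interpolation=2))
E
```

```text
9.35 [ 0.56491127 -0.02558881  0.07298434] [3.14093726e+00 4.26285533e-04 1.89233013e+00]
```

View pics/w2.png

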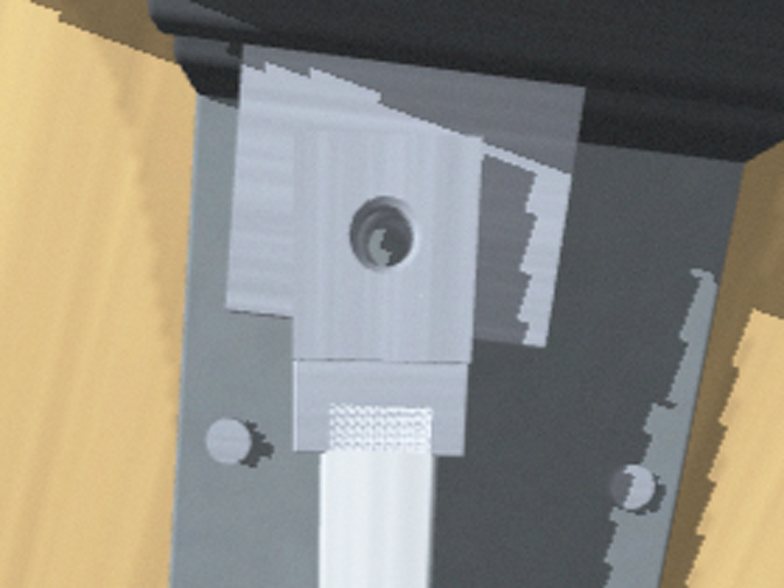

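The fork straddles the eye plate; the bore is at (382,232), and the eye plate's front corners at (227,308) and (546,347). Through the bore the eye looks slightly offset to the right.

```bash
python3 - <<'E'
from h import *
w=dict(np.load("w2.npz")); p={"K":w["K"],"pose":w["T"]}
P=lambda x,y:np.array([x/2.8+150,y/2.8])
b=at(p,P(382,232),.06); l=at(p,P(227,308),.049); r=at(p,P(546,347),.049)
u=(r-l)[:2]; print("width",np.linalg.norm(u)); ang=np.arctan2(u[1],u[0]); print("jig yaw",ang)
L2=at(p,P(241,90),.049); R2=at(p,P(575,140),.049);
for a in(L2-l,R2-r): print("edge yaw",np.arctan2(a[1],a[0])-np.pi/2)
u/=np.linalg.norm(u); n=np.array([-u[1],u[0]])
e=(l+r)[:2]/2+.0176*n; print("bore",b,"eye",e,"bore in eye frame (x,y)",(b[:2]-e)@u,(b[:2]-e)@n)
print("expected eye px",(proj(p,[*e,.049])-[150,0])*2.8, "rim radius px",12*.0005)
print("lower bore px if coaxial",(proj(p,[b[0],b[1],.038])-[150,0])*2.8)
E
```

```text
width 0.07182122198365574
jig yaw 0.20422764135116667
edge yaw 0.21226268238096035
edge yaw 0.22484291492246533
bore [0.53560028 0.07068345 0.06      ] eye [0.53912782 0.0710815 ] bore in eye frame (x,y) -0.003534962566204806 0.00032565205744115974
expected eye px [397.12431333 243.86355493] rim radius px 0.006
lower bore px if coaxial [380.55980361 247.64750117]
```

Emit:
{"api": "move_arm", "payload": {"increments": [[0.2,0,0.015,0,0,0,0.007],[0.2,0,0.015,0,0,0,0.007],[0.2,0,0,0,0,0,0],[0.2,0,0,0,0,0,0]]}}

```text
time_s: 9.8
ee_pos: [0.5658, -0.0252, 0.073]
eef_rot: [-3.142, 0.0, 1.88]
force: [-0.4, -4.9, -0.5]
grip_width: 0.0228
grip_force: 7.7
```

```bash
python3 - <<'E'
from h import *
o=ctrl.get_obs(); p=ctrl.camera("wrist"); T=wristT(o,p)
np.savez("w3.npz",T=T,K=p["K"]); print(o["time_s"],o["ee_pos"],o["eef_rot"])
c=p["color"]; a=cv2.resize(c[20:130,220:350],None,fx=5.4,fy=5.4,interpolation=2); cv2.imwrite("pics/w3.png",cv2.convertScaleAbs(a,alpha=1.0))
E
```

```text
9.8 [ 0.56578352 -0.02520246  0.07296671] [-3.14156264e+00  4.74737814e-05  1.87968985e+00]
```

View pics/w3.png

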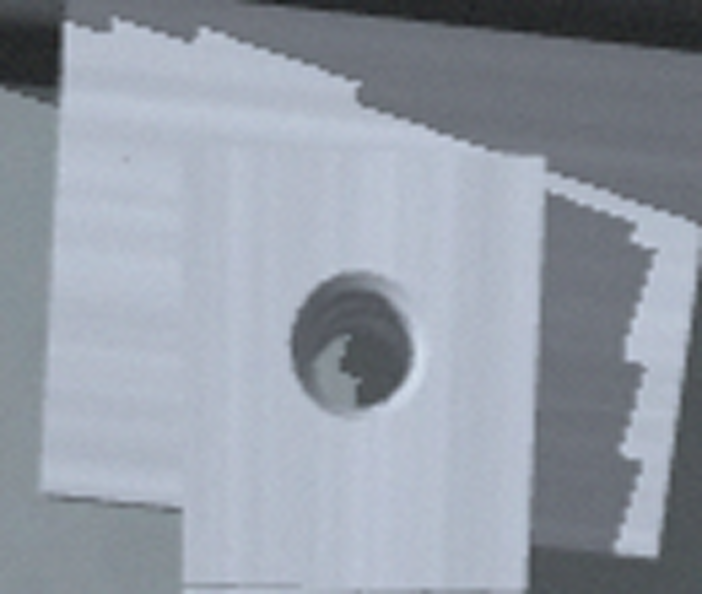

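The bore is now at (354,342), with the plate's front corners at (43,492) and (658,555); the nested rims inside the bore look close to concentric.

```bash
python3 - <<'E'
from h import *
w=dict(np.load("w3.npz")); p={"K":w["K"],"pose":w["T"]}
P=lambda x,y:np.array([x/5.4+220,y/5.4+20])
b=at(p,P(354,342),.06); l=at(p,P(43,492),.049); r=at(p,P(658,555),.049)
u=(r-l)[:2]; print(np.linalg.norm(u),np.arctan2(u[1],u[0])); u/=np.linalg.norm(u); n=np.array([-u[1],u[0]])
e=(l+r)[:2]/2+.0176*n; print("bore",b,"eye",e,(b[:2]-e)@u,(b[:2]-e)@n)
s=ctrl.camera("scene"); d=ctrl.camera("side")
for q in(s,d):
    for t in("pin","ballpin","discpin"):
        for m in ctrl.cut_out(t,q)[:2]:
            ys,xs=np.nonzero(m["mask"]); print(t,round(m["conf"],2),xs.min(),xs.max(),ys.min(),ys.max(),at(q,m["centre"][::-1],.07).round(3))
E
```

```text
0.07162847304064228 0.2102197926169234
bore [0.53728345 0.07104483 0.06      ] eye [0.53898299 0.07114319] -0.0016826459198409055 0.0002584571144734565
ballpin 0.59 400 409 194 204 [0.497 0.309 0.07 ]
discpin 0.55 398 406 181 189 [0.455 0.313 0.07 ]
pin 0.16 352 375 231 277 [ 0.78 -0.15  0.07]
discpin 0.38 224 232 159 166 [0.438 0.306 0.07 ]
```

Emit:
{"api": "move_arm", "payload": {"increments": [[0.2,0,0.015,0,0,0,0.007],[0.2,0,0,0,0,0,0],[0.2,0,0,0,0,0,0],[0.5,0,0,0,0,0,0],[0.5,0,0,0,0,0,0],[0.5,0,0,0,0,0,0],[0.5,0,0,0,0,0,0],[0.5,0,0,-0.4,0,0,0],[0.5,0,0,-0.8,0,0,0],[0.5,0,0,-0.8,0,0,0],[0.5,0,0,-0.5,0,0,0],[0.5,0,0,0,0,0,0]]}}

```text
time_s: 11.45
ee_pos: [0.5678, -0.0249, 0.2018]
eef_rot: [3.136, 0.002, 1.873]
force: [-0.7, 0.4, -0.1]
grip_width: 0.047
grip_force: 0.0
```

```bash
python3 - <<'E'
from h import *
o=ctrl.get_obs(); p=ctrl.camera("wrist"); T=wristT(o,p)
np.savez("w4.npz",T=T,K=p["K"]); print(o["time_s"],o["ee_pos"],o["eef_rot"])
c=p["color"]; q=proj(p,[.538,.071,.055],T).astype(int); x0,y0=q[0]-60,max(q[1]-45,0); print(x0,y0)
cv2.imwrite("pics/w4.png",cv2.resize(c[y0:y0+90,x0:x0+120],None,fx=6,fy=6,interpolation=2))
E
```

```text
11.45 [ 0.56781731 -0.02491115  0.20181264] [3.13579591e+00 2.33397766e-03 1.87280712e+00]
221 59
```

View pics/w4.png

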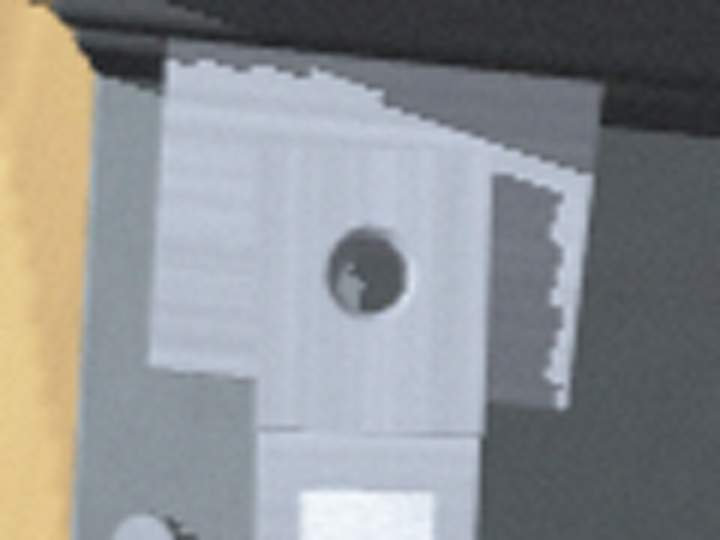

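The bore is at (367,272), with the plate's corners at (149,364) and (568,408) — evenly placed enough. Next, the pin.

Emit:
{"api": "move_arm", "payload": {"increments": [[0.5,0.634,0.264,-0.04,0,0,0],[0.5,0.634,0.264,-0.04,0,0,0],[0.5,0.634,0.264,-0.04,0,0,0],[0.5,0.634,0.264,-0.04,0,0,0],[0.5,0.634,0.264,-0.04,0,0,0],[0.5,0.634,0.264,-0.04,0,0,0],[0.5,0.634,0.264,-0.04,0,0,0],[0.5,0.634,0.264,-0.04,0,0,0],[0.5,0.634,0.264,-0.04,0,0,0],[0.5,0.634,0.264,-0.04,0,0,0],[0.5,0,0,0,0,0,-0.141],[0.5,0,0,0,0,0,-0.141],[0.5,0,0,0,0,0,-0.141],[0.5,0,0,0,0,0,-0.141],[0.5,0,0,0,0,0,-0.141],[0.5,0,0,0,0,0,-0.141],[0.5,0,0,0,0,0,-0.141],[0.5,0,0,0,0,0,-0.141],[0.5,0,0,0,0,0,-0.141],[0.5,0,0,0,0,0,0]]}}

```text
time_s: 13.5
ee_pos: [0.598, 0.3169, 0.2162]
eef_rot: [-3.141, -0.002, -3.139]
force: [0.4, 0.2, -1.5]
grip_width: 0.0472
grip_force: 0.0
```

```bash
python3 - <<'E'
from h import *
w=dict(np.load("w4.npz")); p={"K":w["K"],"pose":w["T"]}
P=lambda x,y:np.array([x/6+221,y/6+59])
b=at(p,P(367,272),.06); l=at(p,P(149,364),.049); r=at(p,P(568,408),.049)
u=(r-l)[:2]; print(np.linalg.norm(u),np.arctan2(u[1],u[0])); u/=np.linalg.norm(u); n=np.array([-u[1],u[0]])
e=(l+r)[:2]/2+.0176*n; print("bore",b,"eye",e,(b[:2]-e)@u,(b[:2]-e)@n)
o=ctrl.get_obs(); p=ctrl.camera("wrist"); T=wristT(o,p)
np.savez("w5.npz",T=T,K=p["K"]); print(o["time_s"],o["ee_pos"],o["eef_rot"])
q=proj(p,[.543,.317,.089],T).astype(int);print(q)
for t in("pin","ballpin","discpin"):
    for m in ctrl.cut_out(t,p)[:2]: print(t,m["conf"],m["centre"])
x0,y0=max(q[0]-110,0),max(q[1]-110,0); print(x0,y0)
cv2.imwrite("pics/w5.png",cv2.resize(p["color"][y0:y0+180,x0:x0+220],None,fx=3.3,fy=3.3,interpolation=2))
E
```

```text
0.07209464858059647 0.20057209357071978
bore [0.53902029 0.07128389 0.06      ] eye [0.53950117 0.07145489] -0.0005053073972123353 -7.175755649029772e-05
13.5 [0.59797964 0.31687269 0.21616431] [-3.14070025e+00 -2.15221292e-03 -3.13919406e+00]
[282 152]
pin 0.88 [146.1, 290.0]
ballpin 0.68 [99.8, 283.7]
discpin 0.56 [46.8, 281.0]
172 42
```

View pics/w5.png

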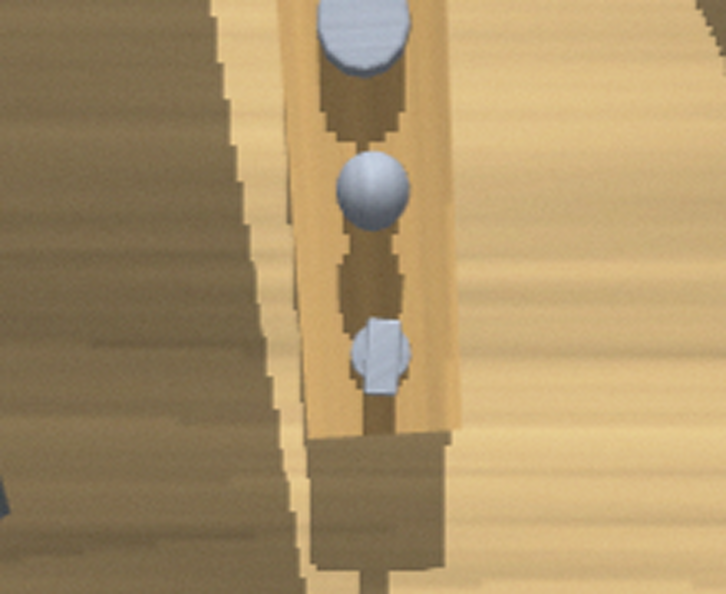

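The blade pin stands nearest the camera at (384,356), its blade roughly along the rack; the ball pin is at (373,190) and the disc pin at (364,30).

```bash
python3 - <<'E'
from h import *
w=dict(np.load("w5.npz")); p={"K":w["K"],"pose":w["T"]}
P=lambda x,y:np.array([x/3.3+172,y/3.3+42])
B=[at(p,P(*c),.089) for c in((370,319),(403,320),(398,394),(365,392))]
print("blade",np.mean(B,0),[np.arctan2((a-b)[1],(a-b)[0]) for a,b in((B[0],B[3]),(B[1],B[2]))],[np.linalg.norm(B[i]-B[i-1]) for i in range(4)])
print("collar",at(p,P(381,353),.055))
print("blade base?",at(p,P(384,356),.089))
a=[at(p,P(*c),.05) for c in((278,0),(308,437),(446,0),(460,430))]; print([np.arctan2((a[i]-a[i+1])[1],(a[i]-a[i+1])[0]) for i in(0,2)])
E
```

```text
blade [0.54023039 0.32225616 0.089     ] [np.float64(3.0738468842543614), np.float64(3.082735735907838)] [np.float64(0.021041586827970707), np.float64(0.009609143520259315), np.float64(0.021332464612092747), np.float64(0.00979167535582114)]
collar [0.54058353 0.32192163 0.055     ]
blade base? [0.54006665 0.32226071 0.089     ]
[np.float64(-3.085211828270508), np.float64(-3.084646617290766)]
```

Emit:
{"api": "move_arm", "payload": {"increments": [[0.5,0,0,0,0,0,0.064],[0.5,0.39,0.012,0,0,0,0],[0.5,0.39,0.012,0,0,0,0],[0.5,0.38,0.012,0,0,0,0],[0.5,0,0,0.6,0,0,0],[0.5,0,0,0.6,0,0,0],[0.5,0,0,0.6,0,0,0],[0.5,0,0,0.6,0,0,0],[0.5,0,0,0.17,0,0,0],[0.5,0,0,0.17,0,0,0],[0.5,0,0,0.17,0,0,0],[0.5,0,0,0.17,0,0,0],[0.5,0,0,0,0,0,0],[0.5,0,0,0,0,0,0]]}}

```text
time_s: 15.1
ee_pos: [0.5407, 0.3226, 0.0643]
eef_rot: [3.141, 0.0, 3.078]
force: [0.5, 0.6, -0.4]
grip_width: 0.0467
grip_force: 0.0
```

Aligned. Grip firmly, then lift.

Emit:
{"api": "move_arm", "payload": {"increments": [[0,0,0,0,0,0,0],[0,0,0,0,0,0,0],[0,0,0,0,0,0,0],[0,0,0,0,0,0,0],[0,0,0,0,0,0,0],[0,0,0,0,0,0,0],[0,0,0,0,0,0,0]], "force": 40}}

```text
time_s: 15.8
ee_pos: [0.5406, 0.3225, 0.064]
eef_rot: [3.142, 0.0, 3.078]
force: [1.0, -0.2, -0.2]
grip_width: 0.0095
grip_force: 40.0
```

Emit:
{"api": "move_arm", "payload": {"increments": [[0,0,0,0,0,0,0],[0,0,0,-0.1,0,0,0],[0,0,0,-0.2,0,0,0],[0,0,0,-0.2,0,0,0],[0,0,0,-0.2,0,0,0],[0,0,0,-0.3,0,0,0],[0,0,0,-0.4,0,0,0],[0,0,0,-0.4,0,0,0],[0,0,0,-0.4,0,0,0],[0,0,0,0,0,0,0]]}}

```text
time_s: 16.8
ee_pos: [0.5415, 0.323, 0.1777]
eef_rot: [3.139, 0.005, 3.078]
force: [0.8, 0.6, -1.2]
grip_width: 0.0098
grip_force: 40.0
```

Emit:
{"api": "move_arm", "payload": {"increments": [[0,-0.027,-0.3,0,0,0,0],[0,-0.027,-0.5,0,0,0,0],[0,-0.027,-0.55,0,0,0,0],[0,-0.027,-0.55,0,0,0,0],[0,-0.027,-0.55,0,0,0,0],[0,-0.027,-0.55,0,0,0,0],[0,-0.027,-0.55,0,0,0,0],[0,-0.027,-0.55,0,0,0,0],[0,-0.027,-0.53,0,0,0,0],[0,-0.027,-0.4,0,0,0,0],[0,0,0,0,0,0,0],[0,0,0,0.26,0,0,0],[0,0,0,0.26,0,0,0],[0,0,0,0.26,0,0,0],[0,0,0,0,0,0,0],[0,0,0,0,0,0,0]]}}

```text
time_s: 18.4
ee_pos: [0.5378, 0.071, 0.1345]
eef_rot: [-3.142, -0.001, 3.078]
force: [0.3, -0.2, -0.4]
grip_width: 0.0095
grip_force: 40.0
```

```bash
python3 - <<'E'
from h import *
o=ctrl.get_obs(); p=ctrl.camera("wrist"); T=wristT(o,p)
np.savez("w6.npz",T=T,K=p["K"],ee=o["ee_pos"]); print(o["time_s"],o["ee_pos"],o["eef_rot"],o["force"])
print(proj(p,o["ee_pos"]-[0,0,.054],T),proj(p,[.539,.0713,.06],T))
cv2.imwrite("pics/w6.png",cv2.resize(p["color"][150:300,180:380],None,fx=3.9,fy=3.9,interpolation=2))
E
```

```text
18.4 [0.53778908 0.07101271 0.13450407] [-3.14150036e+00 -8.75040150e-04  3.07828524e+00] [ 0.31214148 -0.16395638 -0.38040185]
[282.72019741 229.08969976] [283.10197792 223.36444144]
```

View pics/w6.png

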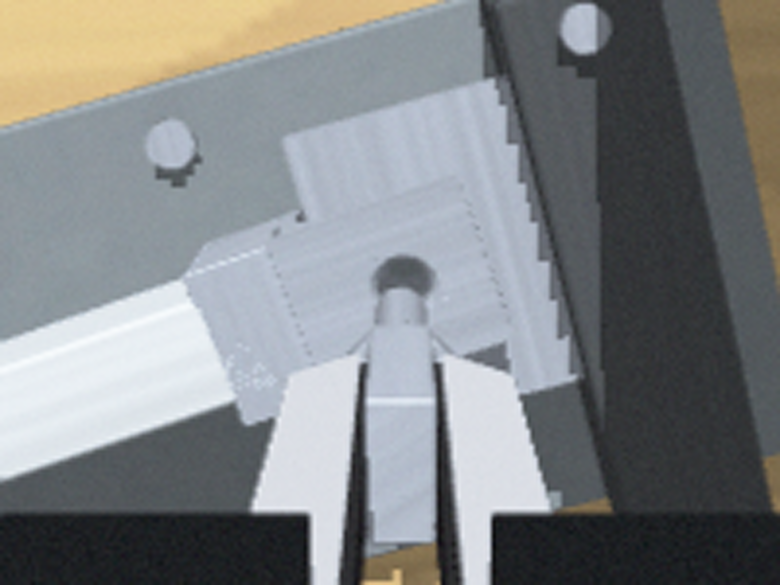

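The bore shows at (404,286) and the tip at (402,308), as the calibration predicts. Shift 1.2 mm and descend slowly into the upper ear.

Emit:
{"api": "move_arm", "payload": {"increments": [[0,-0.024,0.008,0,0,0,0],[0,0,0,0.1,0,0,0],[0,0,0,0.1,0,0,0],[0,0,0,0.1,0,0,0],[0,0,0,0.04,0,0,0],[0,0,0,0.04,0,0,0],[0,0,0,0.04,0,0,0],[0,0,0,0.04,0,0,0],[0,0,0,0.04,0,0,0],[0,0,0,0,0,0,0]]}}

```text
time_s: 19.45
ee_pos: [0.539, 0.071, 0.1097]
eef_rot: [-3.142, -0.0, 3.078]
force: [-0.1, 0.7, -1.2]
grip_width: 0.0097
grip_force: 40.0
```

Emit:
{"api": "move_arm", "payload": {"increments": [[0,0,0,0.04,0,0,0],[0,0,0,0.04,0,0,0],[0,0,0,0.03,0,0,0],[0,0,0,0.03,0,0,0],[0,0,0,0,0,0,0]]}}

```text
time_s: 19.95
ee_pos: [0.5391, 0.071, 0.1027]
eef_rot: [-3.142, -0.0, 3.078]
force: [-0.5, -0.1, -0.9]
grip_width: 0.0098
grip_force: 40.0
```

Emit:
{"api": "move_arm", "payload": {"increments": [[0,0,0,0.03,0,0,0],[0,0,0,0.03,0,0,0],[0,0,0,0.03,0,0,0],[0,0,0,0,0,0,0]]}}

```text
time_s: 20.35
ee_pos: [0.5391, 0.071, 0.0982]
eef_rot: [-3.142, -0.0, 3.078]
force: [0.5, 0.9, -1.8]
grip_width: 0.0097
grip_force: 40.0
```

The tip is in the eye without resistance; on to the lower ear and ball.

Emit:
{"api": "move_arm", "payload": {"increments": [[0,0,0,0.03,0,0,0],[0,0,0,0.03,0,0,0],[0,0,0,0.03,0,0,0],[0,0,0,0.03,0,0,0],[0,0,0,0.03,0,0,0],[0,0,0,0,0,0,0]]}}

```text
time_s: 20.95
ee_pos: [0.539, 0.071, 0.0907]
eef_rot: [-3.142, -0.0, 3.078]
force: [-0.4, -0.1, -1.0]
grip_width: 0.0097
grip_force: 40.0
```

Emit:
{"api": "move_arm", "payload": {"increments": [[0,0,0,0.03,0,0,0],[0,0,0,0.03,0,0,0],[0,0,0,0.03,0,0,0],[0,0,0,0,0,0,0]]}}

```text
time_s: 21.35
ee_pos: [0.5389, 0.0713, 0.0861]
eef_rot: [3.141, -0.001, 3.078]
force: [-1.1, 3.3, -0.6]
grip_width: 0.0099
grip_force: 40.0
```

Emit:
{"api": "move_arm", "payload": {"increments": [[0,0,0,0.03,0,0,0],[0,0,0,0.03,0,0,0],[0,0,0,0.03,0,0,0],[0,0,0,0,0,0,0]]}}

```text
time_s: 21.75
ee_pos: [0.5389, 0.071, 0.0816]
eef_rot: [-3.142, -0.001, 3.078]
force: [-2.1, 4.2, -1.2]
grip_width: 0.0098
grip_force: 40.0
```

Emit:
{"api": "move_arm", "payload": {"increments": [[0,0,0,0.03,0,0,0],[0,0,0,0.03,0,0,0],[0,0,0,0.03,0,0,0],[0,0,0,0.02,0,0,0],[0,0,0,0,0,0,0]]}}

```text
time_s: 22.25
ee_pos: [0.539, 0.0709, 0.0762]
eef_rot: [-3.142, -0.0, 3.078]
force: [-2.0, 4.1, -1.4]
grip_width: 0.0098
grip_force: 40.0
```

Emit:
{"api": "move_arm", "payload": {"increments": [[0,0,0,0.02,0,0,0],[0,0,0,0.02,0,0,0],[0,0,0,0.01,0,0,0],[0,0,0,0,0,0,0]]}}

```text
time_s: 22.65
ee_pos: [0.5392, 0.071, 0.074]
eef_rot: [3.142, 0.0, 3.078]
force: [-1.5, 4.0, -0.4]
grip_width: 0.0099
grip_force: 40.0
```

Emit:
{"api": "move_arm", "payload": {"increments": [[0,0,0,0.01,0,0,0],[0,0,0,0.01,0,0,0],[0,0,0,0,0,0,0]]}}

```text
time_s: 22.95
ee_pos: [0.5398, 0.0712, 0.0739]
eef_rot: [3.141, 0.002, 3.078]
force: [-1.9, 5.5, 8.7]
grip_width: 0.0099
grip_force: 40.0
```

The collar is seated at the expected height (8.7 N up). One slight press more, then release and look.

Emit:
{"api": "move_arm", "payload": {"increments": [[0,0,0,0.008,0,0,0],[0,0,0,0,0,0,0]]}}

```text
time_s: 23.15
ee_pos: [0.5399, 0.0712, 0.0739]
eef_rot: [3.141, 0.002, 3.078]
force: [-3.7, 4.7, 12.8]
grip_width: 0.01
grip_force: 40.0
```

Emit:
{"api": "move_arm", "payload": {"increments": [[0.4,0,0,0,0,0,0],[0.4,0,0,0,0,0,0],[0.4,0,0,0,0,0,0],[0.4,0,0,0,0,0,0],[0.4,0,0,-0.2,0,0,0],[0.4,0,0,-0.4,0,0,0],[0.4,0,0,-0.6,0,0,0],[0.4,0,0,-0.6,0,0,0],[0.4,0,0,-0.6,0,0,0],[0.4,0,0,-0.2,0,0,0],[0.4,0,0,0,0,0,0],[0.4,0,0,0,0,0,0]]}}

```text
time_s: 24.35
ee_pos: [0.5387, 0.0709, 0.2014]
eef_rot: [-3.141, -0.002, 3.078]
force: [-0.0, -0.1, -0.5]
grip_width: 0.0376
grip_force: 0.0
```

```bash
python3 - <<'E'
from h import *
s=ctrl.camera("side"); p=ctrl.camera("wrist"); o=ctrl.get_obs(); T=wristT(o,p)
print(o["time_s"],o["ee_pos"],o["force"],o["grip_width"])
q=proj(s,[.539,.071,.07]).astype(int); r=proj(p,[.539,.071,.07],T).astype(int)
for z in(.060,.065,.099): print(z,proj(p,[.539,.071,z],T)-r+[50,60],proj(s,[.539,.071,z])-q+[50,60])
a=s["color"][q[1]-60:q[1]+60,q[0]-50:q[0]+50]; b=p["color"][r[1]-60:r[1]+60,r[0]-50:r[0]+50]
cv2.imwrite("pics/f.png",cv2.resize(np.hstack([b,a]),None,fx=4,fy=4,interpolation=2))
E
```

```text
24.45 [0.53863635 0.07090514 0.20100845] [-0.53799431 -0.17811007 -1.18920412] 0.03777480915550793
0.06 [50.70692237 58.50975063] [50.84980067 62.59462134]
0.065 [50.71473872 59.55472764] [50.85288424 61.40612487]
0.099 [50.7748131  67.58614322] [50.87420524 53.18837779]
```

View pics/f.png

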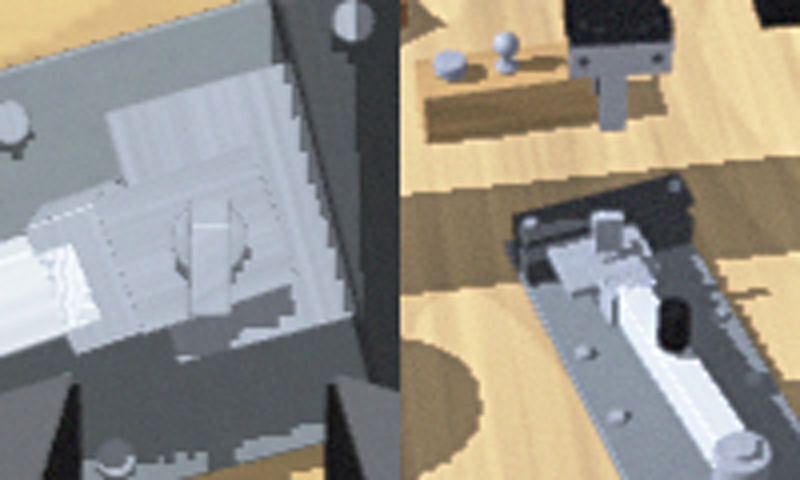

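The pin stands in the fork. Its collar centre at about (210,240) and blade top at (210,271) match the projections for a seated pin. The other two pins are still in the rack.

```bash
python3 -c "
from station import ctrl
print(ctrl.hand_in())"
```

```text
the job is handed in; nothing more can be done
None
```

The gate is swung over the eye plate and locked: the flat-gripped pin went down through both ears and the eye until its collar stopped on the fork, at 12.8 N of push. It was let go and the job handed in at about 24 s; going past the spring catch is inferred from that final height, as no separate click showed in the force readings.

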